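# Lock a rail in the jig with a quarter-turn T-slot dog

### The arm

A 7-joint arm with a two-finger parallel gripper is mounted at the origin on the work surface. World frame = base frame: x ahead of the robot, y to its left, z up, the work surface at z = 0. Lengths are in m, angles in degrees, forces in N, time in s.
With the tool pointing down it reaches from about 0.4 to 0.875 m from the base axis. Payload 6.5 kg.
Tool frame: the origin (TCP) lies midway between the tips of the shut fingers; the grasp point (between the pads) lies 19 mm behind it; x points along the fingers, y is the direction in which the jaws open and shut, and the axes are right-handed (so a half turn about x gives the same grasp; the last joint's range is limited). The gripper opens to 88 mm and grips with 3 to 60 N. Pads are 18 mm wide; open, the fingers measure 123 mm over their backs; the gripper's body (75 mm by 187 mm) begins 45 mm behind the grasp point.
Start: joints at [-3.793, 30.733, -0.252, 88.115, 0.149, 61.152, -4.079], TCP at [0.65, 0, 0.239] pointing down, gripper open.
Joint ranges: [-154.64, 154.64], [-21.42, 123.67], [-72.66, 72.17], [13.99, 137.28], [-74.86, 254.86], [10.95, 109.41], [-158.01, 158.01]. Speed limits (degrees/s): [136.94, 136.94, 180, 180, 180, 180, 180].

### API

Orientations are given as [roll, pitch, yaw] about the fixed x, y, z axes, in that order (R = Rz(yaw) Ry(pitch) Rx(roll)).
In Python, from workcell import manip gives the robot as it stands. The module is installed in compiled form; this text tells all that it offers.
- The arm moves only by the shell command python3 -m crank 'ROWS' [OPENING] [FORCE]. ROWS is JSON, a list of rows, each a list of 4 numbers: the shift along the world's x, y, z in m, then the turn about the world's z in rad. A call has 1 to 20 rows; each row is the pose to reach, as a shift and turn from the pose commanded when the call began; what a row does not reach only later rows make up. A row lasts 1/12 s, in which the tool goes at most 41.7 mm and 7.16 degrees, less where a joint would pass 70% of its speed; a pose out of reach is approached as far as the arm can. A call with a gripper value outside its range is refused whole. OPENING is the opening in per cent of the stroke, from 0 (shut) to 100 (fully open), set as the call begins (- or left out, the last holds). The fingers move at their own pace and stop on an object; FORCE is the grip in N (left out, the last holds). Time passes only in rows, so rows that repeat a pose let the fingers close. It gives the time, the measured TCP pose, the force and the opening at its end, in the units of the state.
- manip.get_state(): the state, without advancing time (a new reading comes with each control period).
- manip.camera(name): name is "scene" or "side" or "wrist"; returns a dict with "img" (420x560x3 uint8, red, green, blue), "z_map" (420x560 float32, m along the optical axis (not along the pixel's ray), 0 where there is no reading), "vertical_fov" (degrees; the focal length in pixels is half the picture's height over the tangent of half this angle, whatever the lens; pixels are square), "cx", "cy" (the principal point, pixels), "pose" (4x4, takes a point from camera to world coordinates). Camera axes: x right, y down, z forward; pixel columns grow to the right and rows downward; lengths in m; the calibration is good to about 2 mm. A picture is of the moment at which its call begins.
- manip.job_done(): hands the job in, once; it reports no verdict.
The state is a dict: "clock": time; "joints": joint angles; "joint_vel": joint speeds; "joint_torque": joint torques, N m; "ee_pos": TCP position; "ee_rot": TCP orientation; "force": force on the tool from outside, world axes, zero at the start; "wrist_torque": the same for the moment, N m; "grip_width": finger opening in m.
Only numpy, scipy, OpenCV 4.12 (cv2) and the standard library are available. Lean on these libraries where they do the work, as an engineer would, in place of code of your own. Each camera call takes 0.05 s, during which the arm holds its last target.

### The job

Take the quarter-turn dog (the one with the wing handle) from its rack and drop its T-head into the jig's slot in front of the wooden rail's free end. Slide it along the slot so that it pushes the rail gently but firmly home against the end stop's screw. Then push the wing down against its spring, turn it a quarter turn and let go, so that the dog stays locked close up against the rail, which stays home; leave everything else where it lies.

Things in the scene. Friction and masses are not known exactly. Their poses are not given: they have to be found in the camera images.
- dog: quarter-turn dog: round aluminium sleeve, 38 mm diameter, 24 mm high; origin at the centre of its underside, z up. A sprung steel bolt runs through it: T-head below, wing handle on top; it slides 7 mm in the sleeve but turns together with it. Starts upright in one of three 28 mm holes of a fixed oak rack (250x75x26 mm), sleeve on the rack's top, x roughly along the rack. 160 g
- t_head (a point): middle of the T-head's top face, on the dog's axis, 1.5 mm below the sleeve's underside with the spring at rest; axes as the dog's. The steel head is 24 mm long (x), 9 mm wide (y), 6 mm high (down from here); its lowest 1.5 mm is 1 mm narrower all round as a lead-in
- wing (a point): centre of the dog's wing handle, a black upright plate 36 mm long (x), 12 mm thick (y), 30 mm high, in line with the T-head; 51 mm above the sleeve's underside with the spring at rest, 12 mm of neck and spring between wing and sleeve. Pinch it across its thickness. Axes as the dog's
- dog_bolt (a joint): how far the bolt is pushed down in the sleeve (m); the spring gives 5 N at 0 (rest) plus 1.5 N per mm. At rest the T-head stands between the lips and cannot turn; from 3.5 mm (10 N) it is below them and turns freely, either way; 7 mm (15.5 N) is a hard stop. Turned crosswise and let go, the head is drawn up under the lips and the joint stays at about 0.0035
- jig: the jig: a fixed plywood board 170 (x) x 440 (y) x 32 mm (z) on the bench, with an aluminium T-track let in flush along its middle; origin at the centre of its underside. A fence strip (16 mm high above the board) runs along it, its near face at x = +38 mm.
- slot (a point): centre of the T-track's slot, level with the jig's top face; y along the slot towards the end stop, z up. The slot is 10.5 mm wide, open along all 440 mm; its lips are 5 mm thick; below them the channel is 31 mm wide, its floor 17 mm below the top face. The dog's sleeve slides on the top face
- batten: the loose pine rail, 70 (x) x 180 (y) x 20 mm (z), about 160 g, lying on the jig over the slot, in line with it beside the fence; origin at the centre of its underside. A push of 5 to 10 N brings it home. Its +y end faces the end stop's screw, 10 to 60 mm short of it. Turning the dog against it drags its end sideways: a clockwise turn (seen from above) drags it towards the fence, which holds it
- batten_end (a point): centre of the rail's free end face (its -y end), 10 mm above the jig's top: the face that the dog must push.
- end_stop: oak block fixed on the jig (68x40x36 mm); origin at the foot of its face towards the rail (-y), on the slot's line. From that face a steel adjusting screw stands out towards the rail, 10 mm above the jig's top, by 8 to 28 mm: it was set by hand and its setting is not measured, so feel where the rail comes home. It does not yield
- star_knob: a bystander in the rack: same sleeve, but with a round five-lobed knob on top and a plain round foot. Leave it.
- plain_dog: a bystander in the rack: the sleeve alone, flat on top, with a plain round foot. Leave it.
- pencil: a flat carpenter's pencil (12 x 120 x 7 mm) lying on the jig on the side away from the fence. Leave it.
- sanding_block: a cork sanding block on the bench. Leave it.
- offcut: a pine offcut (45 x 130 x 38 mm) on the bench. Leave it.
- tape: a tape measure on the bench. Leave it.
- try_square: a try square lying on the bench. Leave it.
Not all that is in view belongs to the job. Leave any yellow look-alike of the dog alone.

How it is judged:
By the outcome, as a careful person would: the job done as asked, in the order asked, and still so for the second after the job is handed in, with the robot touching nothing.
It also fails if it takes over 72 s, if anything falls off the work surface, if the arm or the gripper's body presses on something with over 40 N, if the wrist force passes 120 N, or if a joint passes its speed limit or range.

## Working session

There is one attempt and no reset: what is moved stays moved. The work goes in short steps, Python scripts to look and compute and a shell command to move; the robot and the scene stay as the last step left them, time stands still between calls to the robot, and variables do not carry over. Pictures are saved under pics/ and viewed, and the job is handed in when it is done.

```bash
mkdir -p pics
cat > h.py <<'E'
import numpy as np, cv2
from workcell import manip
def cam(n):
    c=manip.camera(n); c['f']=c['img'].shape[0]/2/np.tan(np.radians(c['vertical_fov'])/2); return c
def save(n,img): cv2.imwrite('pics/'+n+'.png',cv2.cvtColor(img,cv2.COLOR_RGB2BGR))
def ray(c,u,v):
    d=np.array([(u-c['cx'])/c['f'],(v-c['cy'])/c['f'],1.]); P=np.array(c['pose']); return P[:3,3],P[:3,:3]@d
def plane(c,u,v,z):
    o,d=ray(c,u,v); return o+d*(z-o[2])/d[2]
def cloud(c):
    H,W=c['z_map'].shape; u,v=np.meshgrid(np.arange(W),np.arange(H)); z=c['z_map']
    p=np.stack([(u-c['cx'])/c['f']*z,(v-c['cy'])/c['f']*z,z],-1); P=np.array(c['pose']); w=p@P[:3,:3].T+P[:3,3]; w[z==0]=np.nan; return w
E
python3 - <<'E'
from h import *
import pickle
for n in ['scene','side','wrist']:
    c=cam(n); save(n+'0',c['img']); pickle.dump(c,open(n+'0.pkl','wb')); print(n,c['f'],c['cx'],c['cy'],np.round(c['pose'],3).tolist())
print(manip.get_state())
E
```

```text
scene 420.1690446373653 285.7764272666665 204.64628466569857 [[0.753, 0.516, -0.408, 0.982], [0.658, -0.582, 0.478, -0.57], [0.008, -0.628, -0.778, 0.934], [0.0, 0.0, 0.0, 1.0]]
side 418.3736054996721 276.69858409155637 209.20938483328945 [[-0.924, -0.311, 0.222, 0.233], [-0.382, 0.729, -0.568, 0.732], [0.015, -0.609, -0.793, 1.092], [0.0, 0.0, 0.0, 1.0]]
wrist 332.0440818204416 281.7036139372424 204.4424008677878 [[1.0, 0.001, -0.001, 0.649], [0.001, -0.967, -0.255, 0.065], [-0.001, 0.255, -0.967, 0.383], [0.0, 0.0, 0.0, 1.0]]
{'clock': 0.15, 'joints': array([-3.79169475, 30.76991847, -0.25379381, 88.15686819,  0.15113553,
       61.15125325, -4.07948338]), 'joint_vel': array([ 0.03335377, -0.12415901,  0.00832937, -0.12585379,  0.02953327,
       -0.00025427, -0.00277722]), 'joint_torque': array([ 1.87267411e-03, -5.71325254e+01,  9.91865471e-01, -2.51826882e+01,
       -5.61970426e-02,  1.52406085e-02,  1.04863441e-04]), 'ee_pos': array([ 6.49531003e-01, -3.82948982e-05,  2.38018998e-01]), 'ee_rot': array([ -84.12102227,   89.92225011, -174.11764292]), 'force': array([-0.1528103 , -0.02214435, -0.97737871]), 'wrist_torque': array([-0.01871095,  0.01873149,  0.0542237 ]), 'grip_width': 0.08824749419703463}
```

View pics/scene0.png

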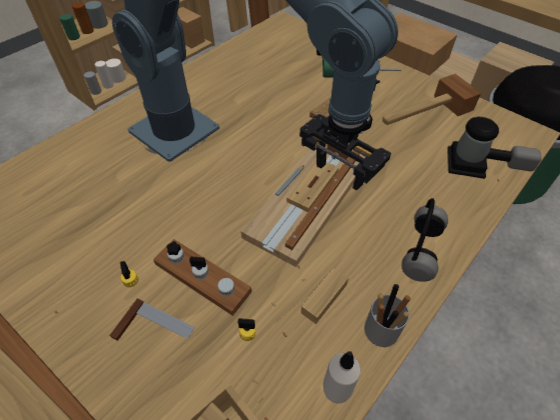

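View pics/side0.png

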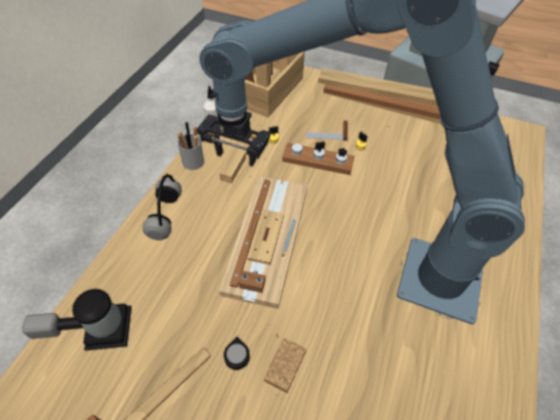

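View pics/wrist0.png

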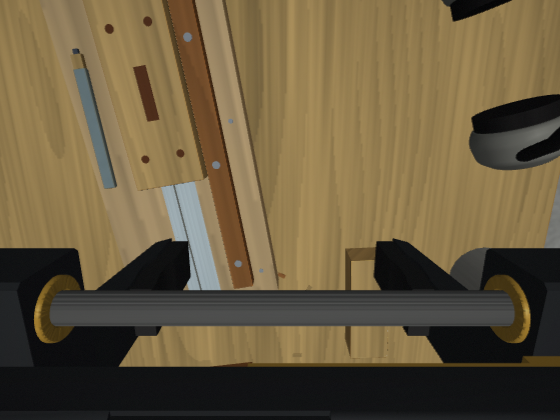

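Run:
```python
import pickle,cv2,numpy as np
from h import save,cloud
c=pickle.load(open('scene0.pkl','rb')); d=pickle.load(open('side0.pkl','rb'))
a=cv2.resize(c['img'][225:325,100:270],None,fx=4.5,fy=4.5,interpolation=cv2.INTER_CUBIC)
b=cv2.resize(d['img'][120:180,260:380],None,fx=6,fy=6,interpolation=cv2.INTER_CUBIC)
save('crop_a',a);save('crop_b',b)
for n in (c,d):
    w=cloud(n)
    np.save
    for uv in ([(174,250),(199,265),(226,286)] if n is c else [(297,149),(319,150),(342,155)]):
        print(np.round(w[uv[1],uv[0]],3))
```

```text
[ 0.422 -0.328  0.076]
[ 0.498 -0.315  0.075]
[ 0.574 -0.304  0.051]
[ 0.563 -0.293  0.048]
[ 0.486 -0.304  0.063]
[ 0.405 -0.313  0.062]
```

View pics/crop_a.png

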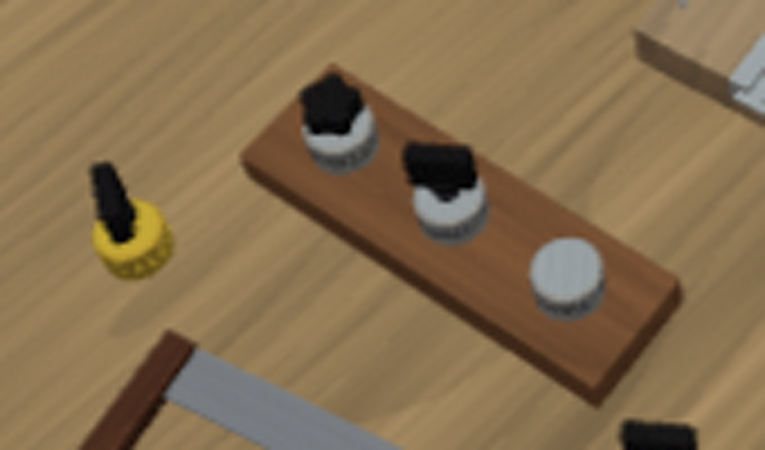

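View pics/crop_b.png

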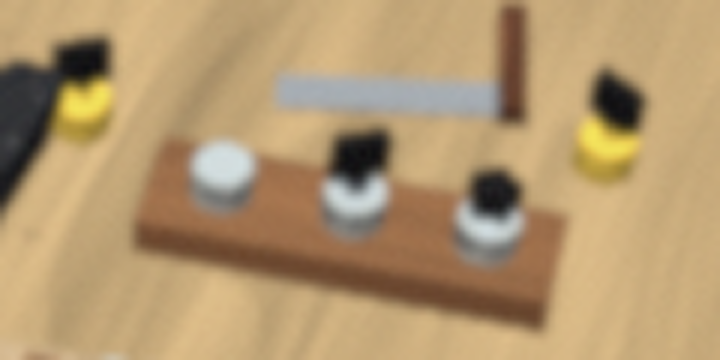

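The dog is the middle one in the rack, scene (199,265), with the flat plate wing. What could be mistaken for it:
- star knob at (174,250)
- plain dog at (226,286)
- yellow look-alikes at (128,272) and (247,327)

The crop confirms the choice.

Run:
```python
import pickle,cv2,numpy as np
from h import *
c=pickle.load(open('wrist0.pkl','rb'))
x0,y0,s=120,160,6
save('slotcrop',cv2.resize(c['img'][y0:y0+95,x0:x0+130],None,fx=s,fy=s,interpolation=cv2.INTER_CUBIC))
w=cloud(c)
for uv in [(140,280),(178,240),(195,240),(215,240),(160,100),(150,170),(185,195),(195,60),(240,110)]: print(uv,np.round(w[uv[1],uv[0]],4))
```

```text
(140, 280) [0.5986 0.0092 0.2765]
(178, 240) [ 0.5316 -0.0692  0.0317]
(195, 240) [ 0.5461 -0.0756  0.015 ]
(215, 240) [ 0.5733 -0.0691  0.0318]
(160, 100) [0.5319 0.0806 0.0505]
(150, 170) [0.5159 0.0133 0.0513]
(185, 195) [ 0.5433 -0.0171  0.0317]
(195, 60) [0.5669 0.1167 0.0471]
(240, 110) [0.606  0.0718 0.0324]
```

View pics/slotcrop.png

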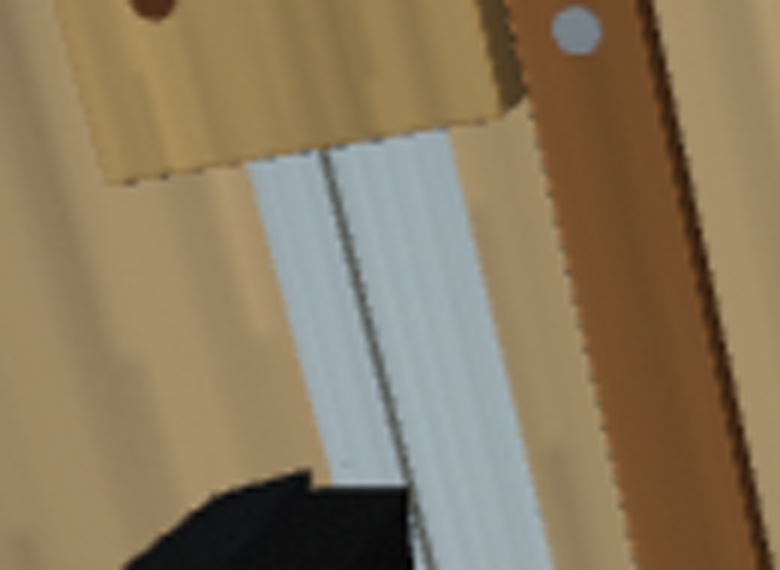

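```bash
cat >> h.py <<'E'
def slotfit(c,zt=0.032,xr=None,yr=None):
    # edges of slot by depth: pixels below lip level; cast edge pixels on plane zt
    w=cloud(c); z=w[...,2]; ok=(z<0.0285)&(z>0.008)
    # restrict to a strip
    return w,ok
E
python3 - <<'E'
import pickle,cv2,numpy as np
from h import *
c=pickle.load(open('wrist0.pkl','rb'))
w=cloud(c); z=w[...,2]
L=[];R=[]
for v in range(187,236,2):
    idx=[u for u in range(160,222) if z[v,u]<0.0300]
    if len(idx)>3:
        L.append(plane(c,idx[0]-.5,v,.032)); R.append(plane(c,idx[-1]+.5,v,.032))
L=np.array(L);R=np.array(R)
for P in(L,R):
    k=np.polyfit(P[:,1],P[:,0],1); print(np.degrees(np.arctan(-k[0])),np.polyval(k,0),np.polyval(k,-0.1), np.std(P[:,0]-np.polyval(k,P[:,1])))
# rail sides & end by z~0.052
m=((z>0.049)&(z<0.055)&(w[...,0]<.572)&(w[...,0]>.45)).astype(np.uint8)
cs=max(cv2.findContours(m,cv2.RETR_EXTERNAL,cv2.CHAIN_APPROX_NONE)[0],key=cv2.contourArea)
ap=cv2.approxPolyDP(cs,3,True)[:,0]; 
for p in ap: print(p,np.round(plane(c,*p,.052),4))
E
```

```text
6.965445234506139 0.5235844154382476 0.535801657382972 0.008644992227223645
3.53707455010067 0.5552923307503592 0.5614735447031832 0.009140378235027445
[83  0] [0.4718 0.1653 0.052 ]
[137 189] [ 0.5009 -0.0062  0.052 ]
[202 179] [0.5678 0.0042 0.052 ]
[162   1] [0.542  0.1646 0.052 ]
```

```bash
cat >> h.py <<'E'
def stripfit(c,vs,u0,u1,zt=0.032,dbg=None):
    hsv=cv2.cvtColor(c['img'],cv2.COLOR_RGB2HSV); s=hsv[...,1].astype(float); val=hsv[...,2].astype(float)
    L=[];R=[];D=[]
    for v in vs:
        m=(s[v,u0:u1]<70)&(val[v,u0:u1]>120)
        i=np.where(m)[0]
        if len(i)<8: continue
        def sub(a,b): # subpixel crossing of s=55 between a(out) and b(in)
            t=(s[v,a]-60)/(s[v,a]-s[v,b]+1e-9); return a+np.clip(t,0,1)*(b-a)
        l=u0+i[0]; r=u0+i[-1]
        L.append(plane(c,sub(l-1,l),v,zt));R.append(plane(c,sub(r+1,r),v,zt))
        k=l+3+np.argmin(val[v,l+3:r-3]); D.append(plane(c,k,v,zt))
    out=[]
    for P in map(np.array,(L,R,D)):
        k=np.polyfit(P[:,1],P[:,0],1)
        for _ in range(3):
            e=P[:,0]-np.polyval(k,P[:,1]); g=abs(e)<max(2*np.median(abs(e)),3e-4); k=np.polyfit(P[g,1],P[g,0],1)
        out.append(k); print('ang %.2f x(y=-.04) %.4f std %.4f n %d'%(np.degrees(np.arctan(-k[0])),np.polyval(k,-.04),np.std(e[g]),g.sum()))
    return out
E
python3 - <<'E'
import pickle
from h import *
c=pickle.load(open('wrist0.pkl','rb'))
stripfit(c,range(188,236),150,222)
w=cloud(c)
for v in (200,215,230): print(v,[(u,round(float(w[v,u,2]),3)) for u in range(164,212,2)])
E
```

```text
ang 9.77 x(y=-.04) 0.5229 std 0.0001 n 45
ang 9.89 x(y=-.04) 0.5614 std 0.0001 n 48
ang 9.76 x(y=-.04) 0.5376 std 0.0003 n 48
200 [(164, 0.032), (166, 0.031), (168, 0.032), (170, 0.031), (172, 0.031), (174, 0.031), (176, 0.032), (178, 0.027), (180, 0.015), (182, 0.014), (184, 0.014), (186, 0.014), (188, 0.031), (190, 0.03), (192, 0.031), (194, 0.031), (196, 0.031), (198, 0.031), (200, 0.03), (202, 0.033), (204, 0.032), (206, 0.031), (208, 0.031), (210, 0.031)]
215 [(164, 0.031), (166, 0.031), (168, 0.031), (170, 0.032), (172, 0.032), (174, 0.032), (176, 0.032), (178, 0.032), (180, 0.031), (182, 0.013), (184, 0.015), (186, 0.012), (188, 0.015), (190, 0.032), (192, 0.031), (194, 0.031), (196, 0.032), (198, 0.032), (200, 0.03), (202, 0.031), (204, 0.031), (206, 0.031), (208, 0.031), (210, 0.032)]
230 [(164, 0.031), (166, 0.031), (168, 0.032), (170, 0.032), (172, 0.032), (174, 0.031), (176, 0.031), (178, 0.031), (180, 0.031), (182, 0.031), (184, 0.031), (186, 0.014), (188, 0.014), (190, 0.014), (192, 0.014), (194, 0.031), (196, 0.031), (198, 0.031), (200, 0.031), (202, 0.032), (204, 0.031), (206, 0.031), (208, 0.031), (210, 0.031)]
```

```bash
python3 -m crank '[[-0.013,-0.026,0,-0.118],[-0.027,-0.052,0,-0.236],[-0.04,-0.078,0,-0.354],[-0.053,-0.104,0,-0.472],[-0.067,-0.13,0,-0.59],[-0.08,-0.156,0,-0.708],[-0.093,-0.182,0,-0.826],[-0.107,-0.208,0,-0.944],[-0.12,-0.234,0,-1.062],[-0.133,-0.26,0,-1.18],[-0.147,-0.286,0,-1.298],[-0.16,-0.31,0,-1.41],[-0.16,-0.31,0,-1.41],[-0.16,-0.31,0,-1.41]]' 100
python3 - <<'E'
from h import *
import pickle
c=cam('wrist'); save('w1',c['img']); pickle.dump(c,open('w1.pkl','wb'))
from scipy.spatial.transform import Rotation as R
s=manip.get_state(); print(R.from_euler('xyz',s['ee_rot'],degrees=True).as_matrix().round(3),s['joints'],s['force'])
E
```

```text
clock: 1.32
ee_pos: [0.4888, -0.3114, 0.2386]
ee_rot: [22.1, 90.0, -148.8]
force: [-0.1, 0.2, 0.6]
grip_width: 0.0884
[[-0.     0.161 -0.987]
 [ 0.001 -0.987 -0.161]
 [-1.    -0.001  0.   ]] [ 11.36725116  24.855249    21.90520919 100.18025422 -10.79504203
  57.05866755 -43.4132228 ] [-0.69269351  0.61611328 -0.05068529]
```

View pics/w1.png

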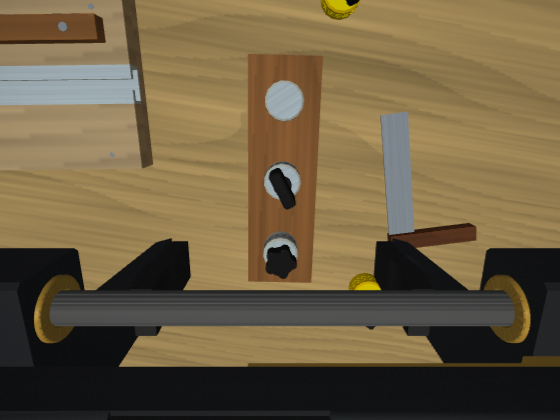

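Run:
```python
import pickle
from h import *
c=pickle.load(open('w1.pkl','rb')); w=cloud(c); z=w[...,2]
save('w1c',cv2.resize(c['img'][145:275,240:330],None,fx=5,fy=5,interpolation=cv2.INTER_CUBIC))
print(np.round(z[168:212:3,262:302:3]*1000).astype(int))
val=c['img'].max(-1)
m=((val<60)).astype(np.uint8); m[:165]=0; m[215:]=0; m[:,:258]=0; m[:,305:]=0
m2=(m>0)&(z>0.088)&(z<0.098)
P=w[m2][:,:2]; 
uv=np.argwhere(m2)[:,::-1].astype(np.float32)
r=cv2.minAreaRect(uv); b=cv2.boxPoints(r); Q=np.array([plane(c,u,v,.092)[:2] for u,v in b]); print(b,Q.round(4),Q.mean(0))
for i in range(4):
    d=Q[(i+1)%4]-Q[i]; print(np.linalg.norm(d).round(4),np.degrees(np.arctan2(d[1],d[0])).round(1))
# sleeve silver top z=.05
hsv=cv2.cvtColor(c['img'],cv2.COLOR_RGB2HSV)
m3=((abs(z-.050)<.005)&(hsv[...,1]<60)).astype(np.uint8); m3[:150]=0;m3[215:]=0
cs=max(cv2.findContours(m3,0,1)[0],key=cv2.contourArea); (u,v),rr=cv2.minEnclosingCircle(cs); print(u,v,rr,plane(c,u,v,.05))
```

```text
[[26 26 33 47 50 68 50 50 49 50 48 38 26 25]
 [24 26 47 71 81 86 79 50 51 48 49 48 25 25]
 [25 43 49 88 90 91 89 50 50 50 49 49 47 24]
 [26 48 50 91 91 91 91 80 62 50 48 50 50 26]
 [26 49 49 92 91 92 91 90 68 66 49 51 50 25]
 [25 49 48 90 92 92 91 90 83 68 50 50 48 24]
 [25 48 50 49 91 92 91 90 90 68 50 49 48 25]
 [25 26 49 49 88 91 92 91 92 83 49 50 48 25]
 [25 25 50 51 49 91 91 89 92 91 67 49 25 25]
 [26 26 25 48 49 89 91 91 91 91 84 26 24 25]
 [25 25 24 26 26 48 90 91 92 92 90 26 26 24]
 [25 26 25 26 27 26 88 92 92 91 92 25 23 26]
 [25 26 26 24 24 25 27 91 91 92 92 90 25 26]
 [26 25 25 25 24 26 25 24 91 91 26 25 25 25]
 [25 25 26 25 26 25 25 26 25 25 26 25 26 26]]
[[267.16492 176.0892 ]
 [278.4676  170.10541]
 [296.2973  203.78378]
 [284.99463 209.76758]] [[ 0.5001 -0.2966]
 [ 0.5069 -0.3057]
 [ 0.4791 -0.3265]
 [ 0.4719 -0.3173]] [ 0.48948215 -0.31152658]
0.0114 -52.9
0.0348 -143.3
0.0117 127.9
0.0349 36.2
281.7930908203125 181.2413787841797 18.291744232177734 [ 0.48960807 -0.31147929  0.05      ]
```

View pics/w1c.png

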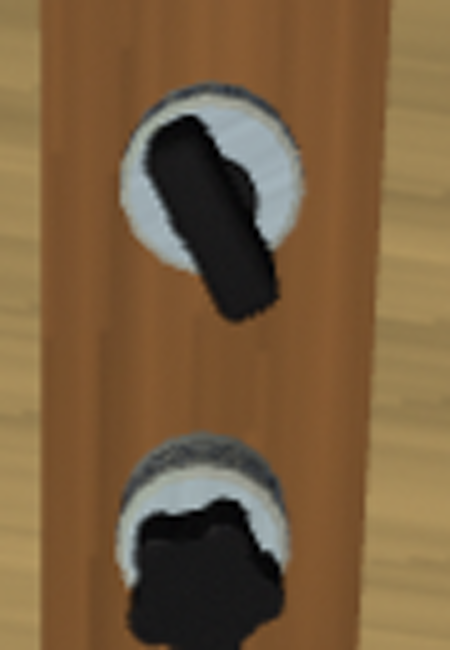

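```bash
python3 -m crank '[[0.0007,0,-0.03,0.12],[0.0007,0,-0.06,0.24],[0.0007,0,-0.09,0.36],[0.0007,0,-0.12,0.475],[0.0007,0,-0.15,0.475],[0.0007,0,-0.165,0.475],[0.0007,0,-0.177,0.475],[0.0007,0,-0.177,0.475],[0.0007,0,-0.177,0.475]]' 55
python3 -m crank '[[0,0,0,0],[0,0,0,0],[0,0,0,0],[0,0,0,0],[0,0,0,0],[0,0,0,0],[0,0,0,0],[0,0,0,0]]' 0 40
```

```text
clock: 2.12
ee_pos: [0.4913, -0.3092, 0.0618]
ee_rot: [-126.2, 90.0, 90.4]
force: [-0.1, -0.5, 0.7]
grip_width: 0.0481
clock: 2.78
ee_pos: [0.4909, -0.3102, 0.062]
ee_rot: [115.0, 90.0, -28.6]
force: [-0.4, -0.5, 1.6]
grip_width: 0.012
```

```bash
python3 -m crank '[[0,0,0.03,0],[0,0,0.065,0],[0,0,0.1,0],[0.006,0.03,0.1,0.11],[0.012,0.06,0.1,0.22],[0.017,0.09,0.1,0.33],[0.022,0.12,0.1,0.44],[0.027,0.15,0.1,0.55],[0.033,0.18,0.1,0.66],[0.038,0.21,0.1,0.77],[0.043,0.24,0.1,0.88],[0.048,0.26,0.1,0.99],[0.0513,0.27,0.1,1.105],[0.0513,0.27,0.1,1.105],[0.0513,0.27,0.1,1.105],[0.0513,0.27,0.1,1.105]]'
python3 - <<'E'
from h import *
import pickle
c=cam('wrist'); save('w2',c['img']); pickle.dump(c,open('w2.pkl','wb'))
c=cam('side'); save('s2',c['img'][100:320,180:400].repeat(2,0).repeat(2,1)); pickle.dump(c,open('s2.pkl','wb'))
from scipy.spatial.transform import Rotation as R
s=manip.get_state(); print(R.from_euler('xyz',s['ee_rot'],degrees=True).as_matrix().round(4),s['joints'].round(1),s['force'],s['ee_pos'],s['grip_width'])
E
```

```text
clock: 4.12
ee_pos: [0.5414, -0.0416, 0.1614]
ee_rot: [-57.2, 89.9, -137.7]
force: [-1.0, -0.8, -1.7]
grip_width: 0.0113
[[-6.000e-04  9.863e-01  1.649e-01]
 [-9.000e-04  1.649e-01 -9.863e-01]
 [-1.000e+00 -7.000e-04  7.000e-04]] [  2.6  26.2  -3.8 108.    2.4  45.9   7. ] [-0.22820825 -0.03603413 -2.77936251] [ 0.54152934 -0.04168558  0.16156519] 0.011716274633203133
```

View pics/w2.png

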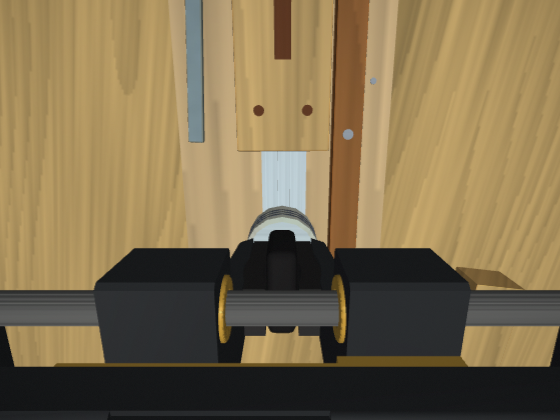

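View pics/s2.png

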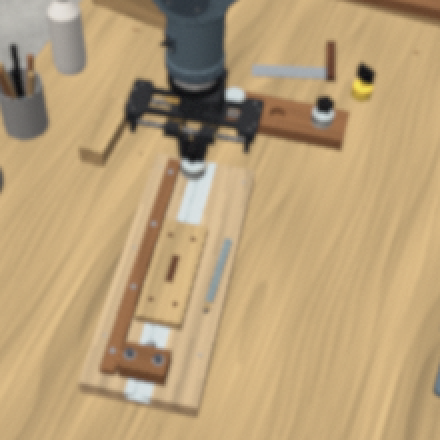

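Run:
```python
import pickle
from h import *
c=pickle.load(open('w2.pkl','rb'))
k=stripfit(c,range(155,205),250,320)
w=cloud(c);z=w[...,2]
for v in (160,180,200): print([(u,int(z[v,u]*1000)) for u in range(266,302,2)])
save('w2c',cv2.resize(c['img'][140:255,230:340],None,fx=5,fy=5,interpolation=cv2.INTER_CUBIC))
hsv=cv2.cvtColor(c['img'],cv2.COLOR_RGB2HSV)
# sleeve silhouette width by depth 
for v in (222,226,230,234,238):
    i=[u for u in range(235,330) if .11<z[v,u]<.2]; print(v,i[0],i[-1],np.round(z[v,i[0]+3:i[-1]:8],3))
    for zz in (.15,): 
        a=plane(c,i[0]-.5,v,zz);b=plane(c,i[-1]+.5,v,zz);print((a+b)/2)
```

```text
ang 9.95 x(y=-.04) 0.5227 std 0.0001 n 50
ang 10.18 x(y=-.04) 0.5611 std 0.0001 n 50
ang 28.77 x(y=-.04) 0.5433 std 0.0036 n 43
[(266, 32), (268, 31), (270, 30), (272, 31), (274, 31), (276, 31), (278, 13), (280, 14), (282, 13), (284, 15), (286, 14), (288, 14), (290, 31), (292, 31), (294, 31), (296, 31), (298, 30), (300, 31)]
[(266, 31), (268, 31), (270, 31), (272, 31), (274, 31), (276, 31), (278, 13), (280, 14), (282, 13), (284, 14), (286, 14), (288, 14), (290, 31), (292, 31), (294, 30), (296, 30), (298, 32), (300, 31)]
[(266, 30), (268, 30), (270, 31), (272, 31), (274, 30), (276, 30), (278, 16), (280, 14), (282, 14), (284, 14), (286, 13), (288, 15), (290, 32), (292, 31), (294, 30), (296, 31), (298, 31), (300, 30)]
222 254 309 [0.14  0.146 0.148 0.151 0.148 0.148 0.143]
[ 0.538083   -0.02707511  0.15      ]
226 251 312 [0.142 0.148 0.148 0.149 0.149 0.147 0.147 0.138]
[ 0.53842642 -0.02913108  0.15      ]
230 250 313 [0.147 0.148 0.149 0.164 0.165 0.149 0.149 0.147]
[ 0.53877218 -0.03120041  0.15      ]
234 249 314 [0.148 0.149 0.149 0.17  0.17  0.169 0.149 0.149]
[ 0.5391202  -0.03328324  0.15      ]
238 248 315 [0.147 0.149 0.149 0.175 0.175 0.175 0.149 0.149]
[ 0.53947049 -0.0353797   0.15      ]
```

View pics/w2c.png

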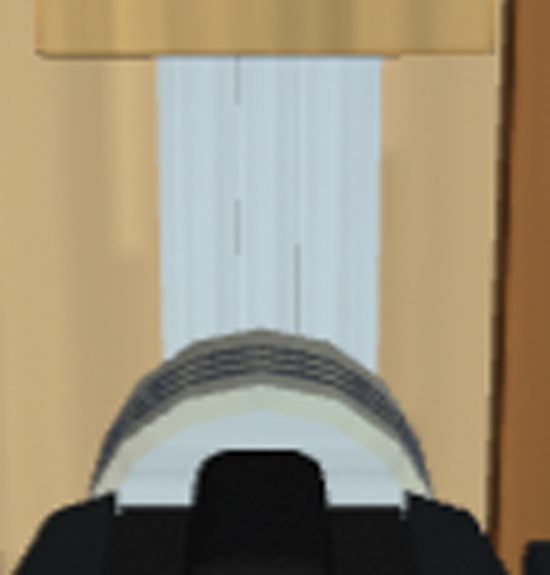

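```bash
python3 -m crank '[[0.0016,0.0003,-0.02,0.006],[0.0016,0.0003,-0.04,0.006],[0.0016,0.0003,-0.053,0.006],[0.0016,0.0003,-0.053,0.006],[0.0016,0.0003,-0.053,0.006],[0.0016,0.0003,-0.053,0.006]]'
python3 - <<'E'
from h import *
import pickle
c=cam('wrist'); save('w3',cv2.resize(c['img'][130:255,220:350],None,fx=5,fy=4.8,interpolation=cv2.INTER_CUBIC)); pickle.dump(c,open('w3.pkl','wb'))
from scipy.spatial.transform import Rotation as R
s=manip.get_state(); print(R.from_euler('xyz',s['ee_rot'],degrees=True).as_matrix().round(4)[:,1],s['force'],s['ee_pos'])
k=stripfit(c,range(150,185),220,350)
w=cloud(c);z=w[...,2]
for v in (222,226,230,234,238):
    i=[u for u in range(235,330) if .065<z[v,u]<.15]; print(v,i[0],i[-1],((plane(c,i[0]-.5,v,.097)+plane(c,i[-1]+.5,v,.097))/2).round(4))
for v in (170,180): 
    i=[u for u in range(255,310) if z[v,u]<.022]; print(v,i[0],i[-1],((plane(c,i[0]-.5,v,.032)+plane(c,i[-1]+.5,v,.032))/2).round(4))
E
```

```text
clock: 4.72
ee_pos: [0.5442, -0.0403, 0.1095]
ee_rot: [65.2, 89.9, -14.8]
force: [0.0, 0.1, -1.5]
grip_width: 0.0117
[0.9847 0.174  0.0016] [-0.63395432 -0.81697478 -1.59299089] [ 0.54432898 -0.04014435  0.10974851]
ang 10.29 x(y=-.04) 0.5230 std 0.0001 n 24
ang 9.24 x(y=-.04) 0.5606 std 0.0001 n 24
ang -36.25 x(y=-.04) 0.5186 std 0.0020 n 19
222 254 309 [ 0.5407 -0.0261  0.097 ]
226 251 312 [ 0.5411 -0.0282  0.097 ]
230 250 313 [ 0.5415 -0.0303  0.097 ]
234 249 314 [ 0.5418 -0.0324  0.097 ]
238 248 315 [ 0.5422 -0.0345  0.097 ]
170 272 287 [ 0.5367 -0.0106  0.032 ]
180 272 286 [ 0.5375 -0.0175  0.032 ]
```

View pics/w3.png

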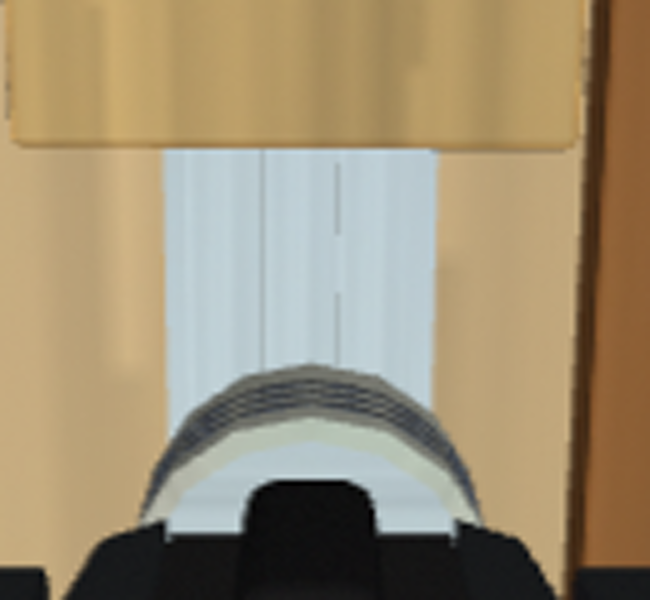

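```bash
python3 -m crank '[[-0.0011,-0.0002,-0.012,-0.003],[-0.0011,-0.0002,-0.024,-0.003],[-0.0011,-0.0002,-0.03,-0.003],[-0.0011,-0.0002,-0.03,-0.003],[-0.0011,-0.0002,-0.03,-0.003]]'
python3 - <<'E'
from h import *
import pickle
c=cam('wrist'); save('w4',cv2.resize(c['img'][130:255,220:350],None,fx=5,fy=4.8,interpolation=cv2.INTER_CUBIC)); pickle.dump(c,open('w4.pkl','wb'))
from scipy.spatial.transform import Rotation as R
s=manip.get_state(); print(R.from_euler('xyz',s['ee_rot'],degrees=True).as_matrix().round(4)[:,1],s['force'],s['ee_pos'])
k=stripfit(c,range(165,190),220,350)
w=cloud(c);z=w[...,2]
for v in (222,226,230,234,238):
    i=[u for u in range(235,330) if .045<z[v,u]<.15]; print(v,i[0],i[-1],((plane(c,i[0]-.5,v,.067)+plane(c,i[-1]+.5,v,.067))/2).round(4))
for v in (175,180,185): 
    i=[u for u in range(255,310) if z[v,u]<.022]; print(v,i and (i[0],i[-1],((plane(c,i[0]-.5,v,.032)+plane(c,i[-1]+.5,v,.032))/2).round(4)))
E
```

```text
clock: 5.18
ee_pos: [0.5423, -0.0399, 0.0786]
ee_rot: [-99.4, 90.0, -179.5]
force: [-0.3, 0.7, -1.7]
grip_width: 0.0118
[9.851e-01 1.721e-01 1.000e-04] [-0.58710781 -0.07733552 -1.35913858] [ 0.54268066 -0.03988556  0.0789017 ]
ang 8.73 x(y=-.04) 0.5223 std 0.0000 n 20
ang 9.57 x(y=-.04) 0.5606 std 0.0001 n 20
ang 9.57 x(y=-.04) 0.5362 std 0.0000 n 18
222 254 309 [ 0.5389 -0.0254  0.067 ]
226 252 311 [ 0.5392 -0.0275  0.067 ]
230 250 313 [ 0.5396 -0.0295  0.067 ]
234 249 314 [ 0.54   -0.0316  0.067 ]
238 248 315 [ 0.5403 -0.0337  0.067 ]
175 (274, 290, array([ 0.5361, -0.0081,  0.032 ]))
180 (274, 290, array([ 0.5366, -0.011 ,  0.032 ]))
185 (274, 290, array([ 0.5371, -0.0139,  0.032 ]))
```

View pics/w4.png

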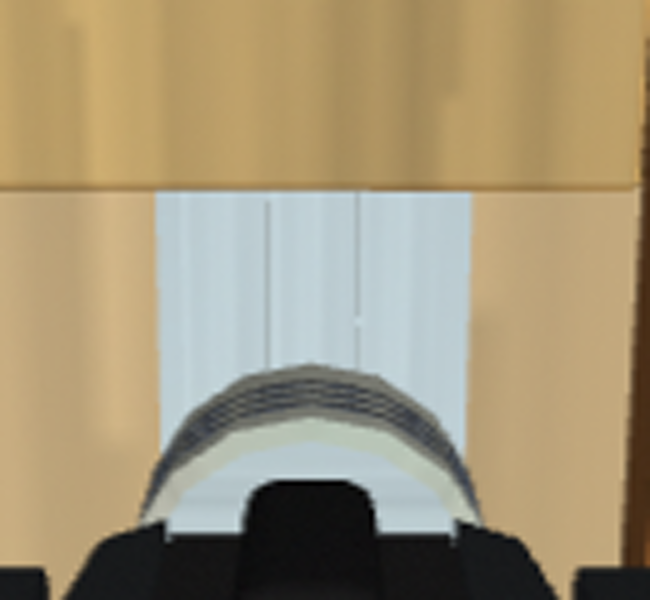

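```bash
python3 -m crank '[[0.0001,0,-0.003,0],[0.0001,0,-0.005,0],[0.0001,0,-0.007,0],[0.0001,0,-0.0085,0],[0.0001,0,-0.01,0],[0.0001,0,-0.01,0],[0.0001,0,-0.01,0]]'
```

```text
clock: 5.82
ee_pos: [0.5425, -0.0399, 0.0686]
ee_rot: [-92.5, 90.0, -172.6]
force: [0.8, 0.9, -1.8]
grip_width: 0.0121
```

```bash
python3 -m crank '[[0,0,-0.0005,0],[0,0,-0.001,0],[0,0,-0.001,0],[0,0,-0.001,0]]'
python3 - <<'E'
from h import *
c=cam('wrist'); save('w5',cv2.resize(c['img'][130:255,220:350],None,fx=5,fy=4.8,interpolation=cv2.INTER_CUBIC))
w=cloud(c);z=w[...,2]
print('sleeve top',np.nanmedian(z[234:238,258:262]),np.nanmedian(z[234:238,302:306]))
import pickle; pickle.dump(c,open('w5.pkl','wb'))
E
```

```text
clock: 6.15
ee_pos: [0.5428, -0.0399, 0.068]
ee_rot: [75.6, 90.0, -4.5]
force: [-0.0, 0.1, 1.5]
grip_width: 0.0119
sleeve top 0.05532153392366354 0.05531177834140015
```

View pics/w5.png

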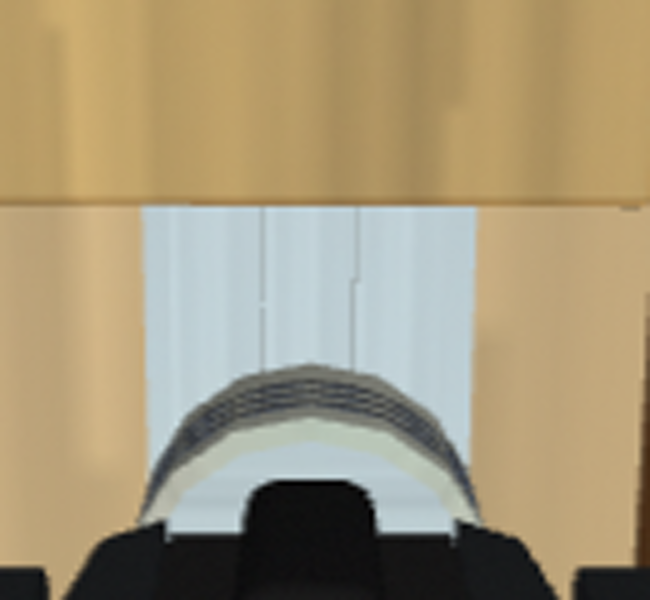

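Run:
```python
from h import *
import pickle
c=pickle.load(open('s2.pkl','rb'))
x0,y0=225,245
save('s2c',cv2.resize(c['img'][y0:y0+60,x0:x0+70],None,fx=10,fy=10,interpolation=cv2.INTER_CUBIC))
```

```text
(no output)
```

View pics/s2c.png

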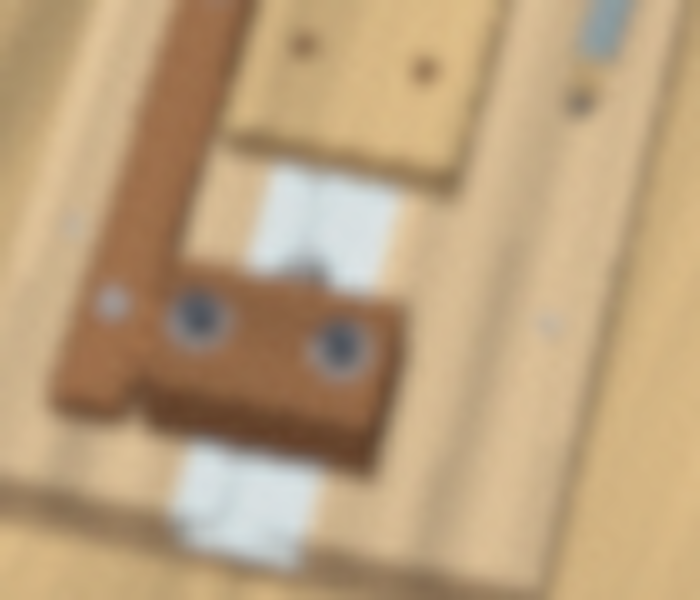

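Run:
```python
from h import *
import pickle
c=pickle.load(open('s2.pkl','rb'))
d=np.array([-.17,.985])
a=plane(c,225+34,245+15.5,.052);b=plane(c,225+30.8,245+25.3,.045);e=plane(c,225+29,245+27.5,.068)
print(a,b,e,(b-a)[:2]@d)
```

```text
[0.50066211 0.17831349 0.052     ] [0.49780159 0.20739587 0.045     ] [0.49373699 0.22714086 0.068     ] 0.02913243956037404
```

```bash
python3 -m crank '[[-0.0005,0.003,0,0],[-0.001,0.006,0,0],[-0.0015,0.009,0,0],[-0.002,0.012,0,0],[-0.0024,0.014,0,0],[-0.0027,0.016,0,0],[-0.0029,0.017,0,0],[-0.0031,0.018,0,0],[-0.0032,0.019,0,0],[-0.0034,0.02,0,0],[-0.0036,0.021,0,0],[-0.0038,0.022,0,0],[-0.004,0.0235,0,0],[-0.0043,0.025,0,0],[-0.0046,0.027,0,0],[-0.005,0.029,0,0],[-0.0053,0.031,0,0],[-0.0057,0.033,0,0],[-0.006,0.035,0,0],[-0.006,0.035,0,0]]'
python3 - <<'E'
from h import *
c=cam('wrist'); save('w6',c['img'])
c=cam('side'); save('s6',cv2.resize(c['img'][160:310,200:330],None,fx=4,fy=4))
E
```

```text
clock: 7.87
ee_pos: [0.5364, -0.0042, 0.0677]
ee_rot: [-152.1, 90.0, 127.9]
force: [1.0, -3.6, 4.9]
grip_width: 0.0118
```

View pics/w6.png

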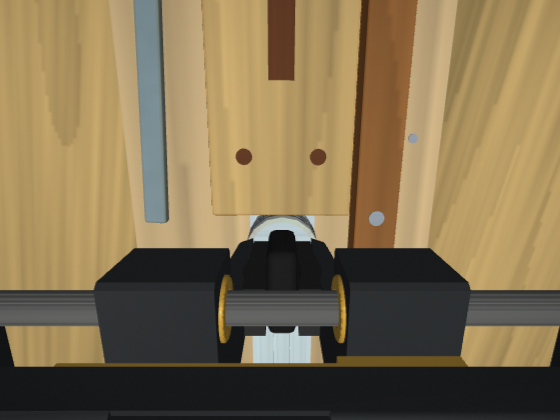

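View pics/s6.png

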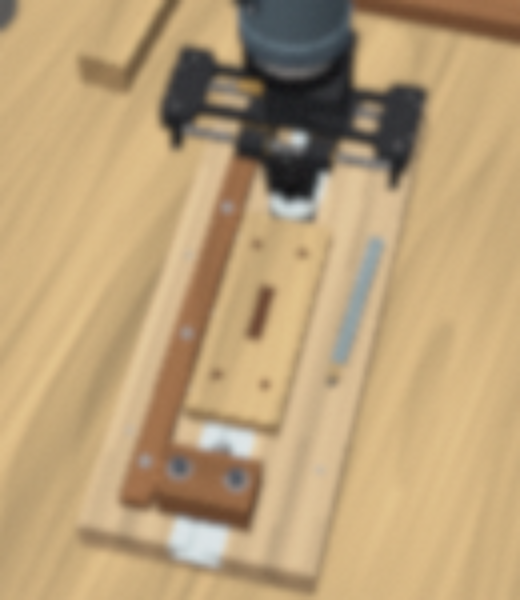

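```bash
python3 -m crank '[[-0.0002,0.001,0,0],[-0.0003,0.002,0,0],[-0.0005,0.003,0,0],[-0.0007,0.004,0,0],[-0.0009,0.005,0,0],[-0.001,0.006,0,0],[-0.001,0.006,0,0]]';python3 -m crank '[[-0.0002,0.001,0,0],[-0.0003,0.002,0,0],[-0.0005,0.003,0,0],[-0.0005,0.003,0,0]]'
```

```text
clock: 8.55
ee_pos: [0.5355, 0.0014, 0.0677]
ee_rot: [-147.2, 90.0, 132.7]
force: [1.2, -4.0, 5.1]
grip_width: 0.0115
clock: 8.88
ee_pos: [0.535, 0.0044, 0.0677]
ee_rot: [-160.3, 90.0, 119.6]
force: [0.7, -3.2, 4.9]
grip_width: 0.0115
```

```bash
python3 -c "
from h import *
c=cam('side'); save('s7',cv2.resize(c['img'][240:310,215:295],None,fx=8,fy=8,interpolation=cv2.INTER_CUBIC)); print(manip.get_state()['force'])"
```

```text
[ 2.01379257 -3.31993353  4.27892103]
```

View pics/s7.png

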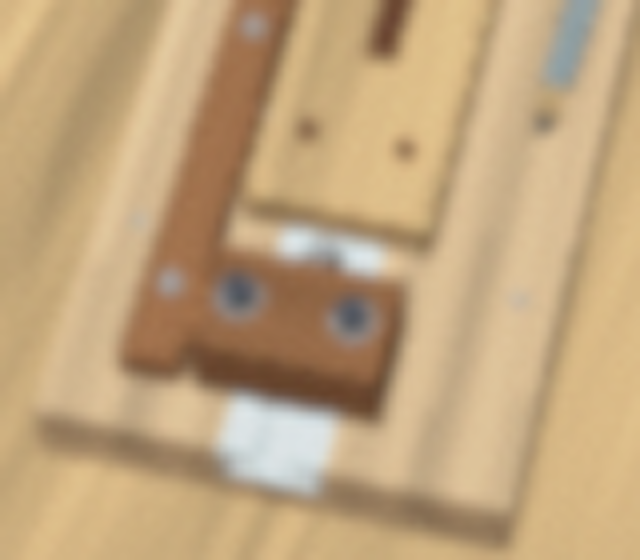

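```bash
for i in 1; do python3 -m crank '[[-0.0001,0.0007,0,0],[-0.0002,0.0014,0,0],[-0.0004,0.002,0,0],[-0.0004,0.002,0,0]]'; python3 -m crank '[[-0.0001,0.0007,0,0],[-0.0002,0.0014,0,0],[-0.0004,0.002,0,0],[-0.0004,0.002,0,0]]'; done
```

```text
clock: 9.27
ee_pos: [0.5347, 0.0063, 0.0677]
ee_rot: [106.7, 90.0, 26.6]
force: [1.7, -4.4, 5.0]
grip_width: 0.0114
clock: 9.6
ee_pos: [0.5343, 0.0083, 0.0677]
ee_rot: [125.4, 90.0, 45.4]
force: [0.8, -4.6, 4.7]
grip_width: 0.0118
```

```bash
python3 -m crank '[[-0.0001,0.0007,0,0],[-0.0002,0.0014,0,0],[-0.0003,0.002,0,0],[-0.0003,0.002,0,0]]'; python3 -m crank '[[-0.0001,0.0005,0,0],[-0.0002,0.001,0,0],[-0.0002,0.0015,0,0],[-0.0002,0.0015,0,0]]'
```

```text
clock: 9.93
ee_pos: [0.5339, 0.0103, 0.0677]
ee_rot: [-147.8, 90.0, 132.1]
force: [1.1, -4.2, 4.3]
grip_width: 0.0118
clock: 10.27
ee_pos: [0.5337, 0.0117, 0.0677]
ee_rot: [-99.6, 90.0, -179.7]
force: [1.0, -3.7, 4.8]
grip_width: 0.0114
```

```bash
python3 -m crank '[[-0.0001,0.0005,0,0],[-0.0002,0.001,0,0],[-0.0002,0.0015,0,0],[-0.0002,0.0015,0,0]]'; python3 -m crank '[[-0.0001,0.0005,0,0],[-0.0002,0.001,0,0],[-0.0002,0.0015,0,0],[-0.0002,0.0015,0,0]]'
python3 -c "
from h import *
c=cam('side'); save('s8',cv2.resize(c['img'][240:310,215:295],None,fx=8,fy=8,interpolation=cv2.INTER_CUBIC)); print(manip.get_state()['force'])"
```

```text
clock: 10.6
ee_pos: [0.5335, 0.0133, 0.0677]
ee_rot: [-112.2, 90.0, 167.7]
force: [1.3, -4.2, 4.3]
grip_width: 0.0115
clock: 10.93
ee_pos: [0.5333, 0.0148, 0.0677]
ee_rot: [-122.7, 90.0, 157.2]
force: [1.3, -4.7, 4.9]
grip_width: 0.0114
[ 0.94804809 -3.9082263   4.89679291]
```

View pics/s8.png

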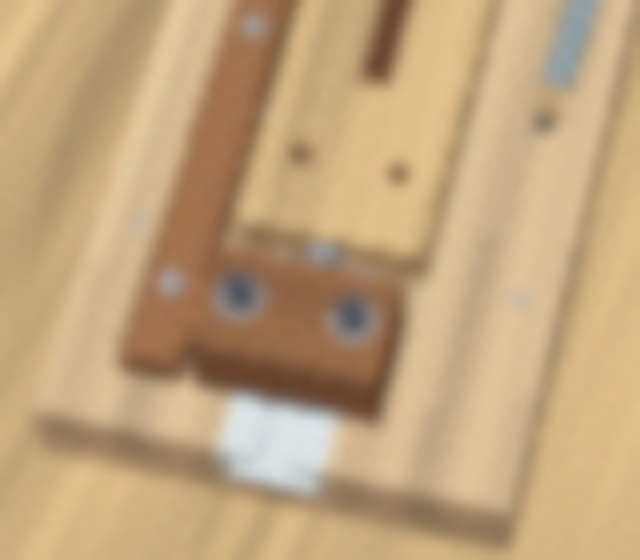

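```bash
python3 -m crank '[[-0.0001,0.0005,0,0],[-0.0002,0.001,0,0],[-0.0002,0.001,0,0]]'; python3 -m crank '[[-0.0001,0.0005,0,0],[-0.0002,0.001,0,0],[-0.0002,0.001,0,0]]';python3 -m crank '[[-0.0001,0.0005,0,0],[-0.0002,0.001,0,0],[-0.0002,0.001,0,0]]'
```

```text
clock: 11.23
ee_pos: [0.5332, 0.0152, 0.0677]
ee_rot: [-2.2, 90.0, -82.3]
force: [0.9, -5.9, 6.2]
grip_width: 0.012
clock: 11.48
ee_pos: [0.5332, 0.0153, 0.0678]
ee_rot: [4.1, 89.9, -76.0]
force: [0.9, -7.5, 4.6]
grip_width: 0.0118
clock: 11.73
ee_pos: [0.5332, 0.0155, 0.0678]
ee_rot: [5.8, 89.9, -74.4]
force: [1.8, -9.4, 4.9]
grip_width: 0.0117
```

```bash
python3 -m crank '[[0,0,-0.001,0],[0,0,-0.002,0],[0,0,-0.003,0],[0,0,-0.004,0],[0,0,-0.004,0]]'; python3 -m crank '[[0,0,-0.001,0],[0,0,-0.002,0],[0,0,-0.003,0],[0,0,-0.003,0]]'
```

```text
clock: 12.15
ee_pos: [0.5333, 0.0154, 0.0641]
ee_rot: [7.1, 89.9, -73.0]
force: [0.6, -9.7, 10.8]
grip_width: 0.0116
clock: 12.48
ee_pos: [0.5333, 0.0153, 0.0615]
ee_rot: [8.9, 89.9, -71.2]
force: [-0.0, -10.1, 13.8]
grip_width: 0.0118
```

```bash
python3 -m crank '[[0,0,0,-0.09],[0,0,0,-0.18],[0,0,0,-0.28],[0,0,0,-0.38],[0,0,0,-0.48],[0,0,0,-0.58],[0,0,0,-0.68],[0,0,0,-0.78]]';  python3 -c "
from h import *
from scipy.spatial.transform import Rotation as R
s=manip.get_state(); y=R.from_euler('xyz',s['ee_rot'],degrees=True).as_matrix()[:,1];print(np.degrees(np.arctan2(y[1],y[0])),s['wrist_torque'],s['joints'].round(1))"
```

```text
clock: 13.15
ee_pos: [0.5311, 0.0143, 0.061]
ee_rot: [-8.8, 89.7, -134.0]
force: [-5.0, -11.7, 14.6]
grip_width: 0.0116
-35.16238963537872 [-2.75034183  1.23260723  0.25357604] [-13.2  35.    8.6 112.7  -8.7  33.1 -33.9]
```

```bash
python3 -m crank '[[0,0,0,-0.1],[0,0,0,-0.2],[0,0,0,-0.3],[0,0,0,-0.4],[0,0,0,-0.5],[0,0,0,-0.6],[0,0,0,-0.7],[0,0,0,-0.79],[0,0,0,-0.79],[0,0,0,-0.79]]';  python3 -c "
from h import *
from scipy.spatial.transform import Rotation as R
s=manip.get_state(); y=R.from_euler('xyz',s['ee_rot'],degrees=True).as_matrix()[:,1];print(np.degrees(np.arctan2(y[1],y[0])),s['wrist_torque'],s['joints'].round(1))
c=cam('wrist'); save('w9',c['img'])"
```

```text
clock: 13.98
ee_pos: [0.5325, 0.0131, 0.0613]
ee_rot: [84.0, 89.7, -86.2]
force: [-1.8, -13.8, 15.5]
grip_width: 0.0118
-80.24766071987167 [-3.1702304   0.8091142   0.03066512] [-22.1  36.4  20.4 113.1 -21.2  34.1 -67.8]
```

View pics/w9.png

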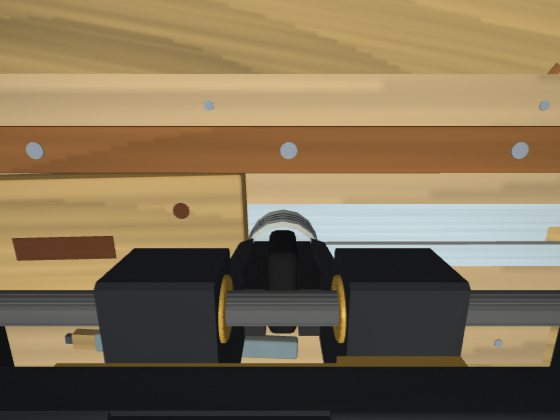

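```bash
python3 -c "
from h import *
c=cam('side'); save('s9',cv2.resize(c['img'][170:310,205:325],None,fx=5,fy=4.2,interpolation=cv2.INTER_CUBIC)); 
c=cam('scene'); save('sc9',cv2.resize(c['img'][120:260,220:400],None,fx=4,fy=4,interpolation=cv2.INTER_CUBIC));"
```

```text
(no output)
```

View pics/s9.png

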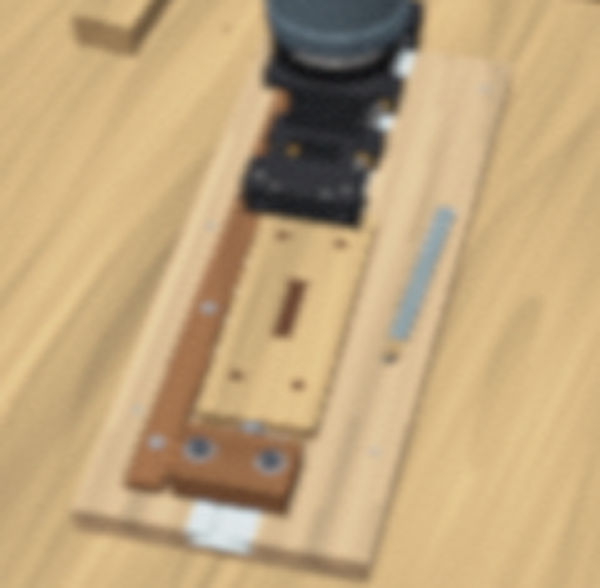

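View pics/sc9.png

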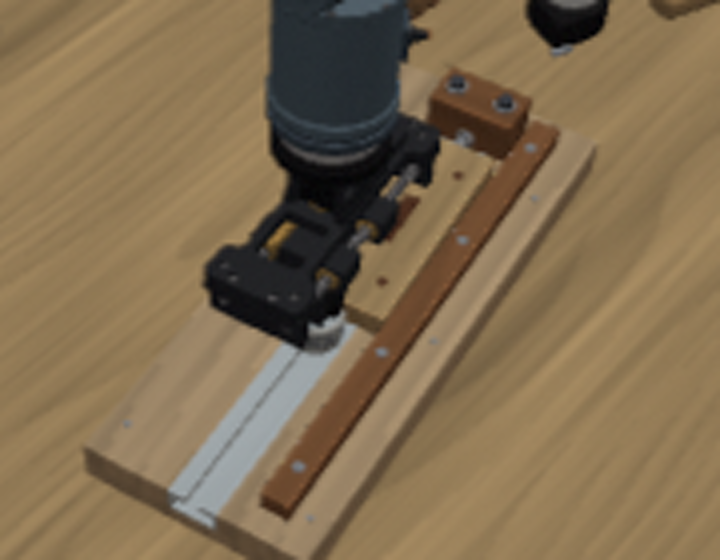

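```bash
python3 -m crank '[[0.0001,-0.0006,0.001,0],[0.0002,-0.0012,0.002,0],[0.0002,-0.0015,0.003,0],[0.0002,-0.0015,0.004,0],[0.0002,-0.0015,0.004,0]]'; python3 -m crank '[[0,0,0.0005,0],[0,0,0.0005,0]]'
```

```text
clock: 14.55
ee_pos: [0.5324, 0.013, 0.0644]
ee_rot: [75.3, 89.8, -94.9]
force: [-0.6, -12.0, 5.7]
grip_width: 0.0117
clock: 14.72
ee_pos: [0.5323, 0.013, 0.0645]
ee_rot: [73.4, 89.8, -96.8]
force: [1.1, -11.5, 0.3]
grip_width: 0.0115
```

```bash
python3 -m crank '[[0,0,0,0],[0,0,0,0],[0,0,0,0],[0,0,0,0],[0,0,0,0]]' 50; python3 -c "
from h import *
c=cam('wrist'); save('w10',c['img']);w=cloud(c);import pickle;pickle.dump(c,open('w10.pkl','wb'))"
```

```text
clock: 15.13
ee_pos: [0.5327, 0.0172, 0.065]
ee_rot: [-63.8, 89.9, 126.2]
force: [0.2, -0.4, 0.8]
grip_width: 0.0424
```

View pics/w10.png

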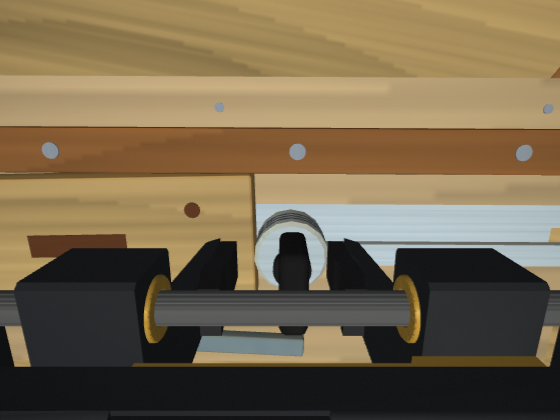

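```bash
python3 -m crank '[[0,-0.004,0.02,0],[0,-0.004,0.05,0],[0,-0.004,0.085,0],[0,-0.004,0.12,0],[0,-0.004,0.15,0],[0,-0.03,0.16,0],[0,-0.06,0.16,0],[0,-0.07,0.16,0],[0,-0.07,0.16,0]]' 100; python3 -c "
from h import *
c=cam('wrist'); save('w11',c['img']);import pickle;pickle.dump(c,open('w11.pkl','wb'))
c=cam('side'); save('s11',cv2.resize(c['img'][165:310,205:325],None,fx=5,fy=4,interpolation=cv2.INTER_CUBIC)); pickle.dump(c,open('s11.pkl','wb'))
c=cam('scene');save('sc11',cv2.resize(c['img'][120:260,220:400],None,fx=4,fy=4,interpolation=cv2.INTER_CUBIC));"
```

```text
clock: 15.93
ee_pos: [0.5326, -0.0568, 0.2255]
ee_rot: [104.2, 89.9, -66.1]
force: [0.1, 0.3, -0.1]
grip_width: 0.0878
```

View pics/w11.png

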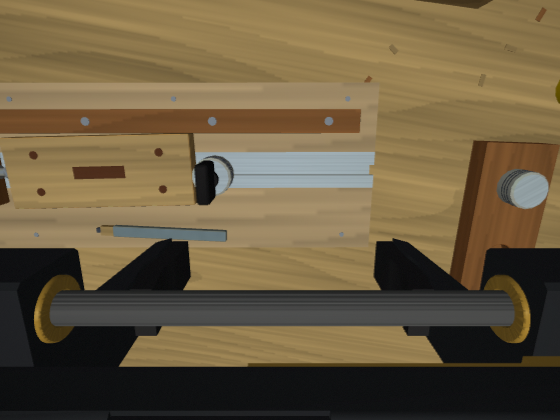

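View pics/s11.png

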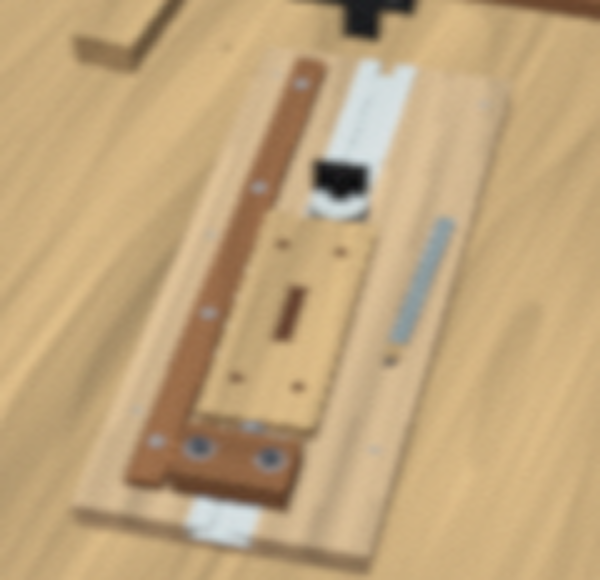

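View pics/sc11.png

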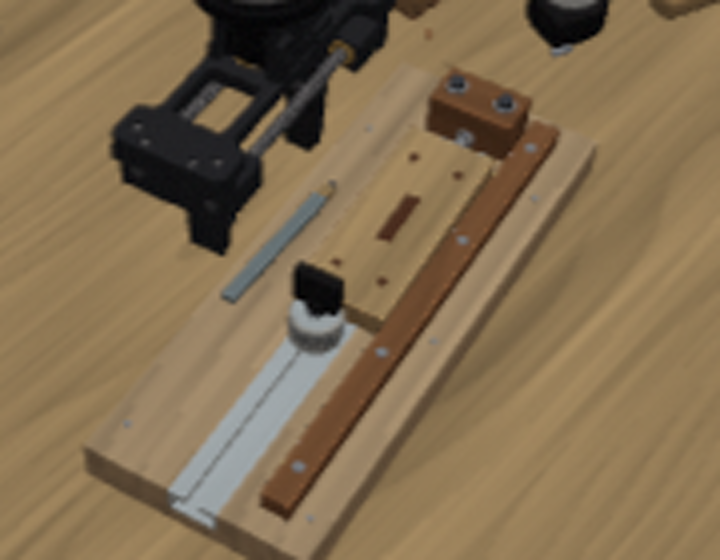

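```bash
python3 -m crank '[[-0.01,0.03,0,0],[-0.02,0.06,0,0],[-0.03,0.09,0,0],[-0.04,0.12,0,0],[-0.05,0.15,0,0],[-0.06,0.18,0,0],[-0.07,0.21,0,0],[-0.08,0.24,0,0],[-0.08,0.24,0,0],[-0.08,0.24,0,0]]'; python3 -c "
from h import *
import pickle
c=cam('wrist'); save('w12',c['img']);pickle.dump(c,open('w12.pkl','wb'))
c=pickle.load(open('w11.pkl','rb'));w=cloud(c);z=w[...,2]
save('w11c',cv2.resize(c['img'][120:220,150:260],None,fx=6,fy=6,interpolation=cv2.INTER_CUBIC))
m=(c['img'].max(-1)<50); m[:150]=0;m[215:]=0;m[:,:190]=0;m[:,235:]=0
print('wing top z',np.nanpercentile(z[m],[50,80,90]))
m2=m&(z>.088); uv=np.argwhere(m2)[:,::-1].astype(np.float32); b=cv2.boxPoints(cv2.minAreaRect(uv)); Q=np.array([plane(c,u,v,.0945)[:2] for u,v in b]);print(Q.mean(0))
for i in range(2):
  d=Q[i+1]-Q[i];print(np.linalg.norm(d),np.degrees(np.arctan2(d[1],d[0])))
"
```

```text
clock: 16.92
ee_pos: [0.4515, 0.1892, 0.2247]
ee_rot: [-21.8, 89.9, 168.5]
force: [0.9, -0.7, 0.2]
grip_width: 0.0879
wing top z [0.09295702 0.0940666  0.09442381]
[0.53038619 0.01083093]
0.012201517021240752 -76.59505359428972
0.03485795455894727 -169.80454586075632
```

View pics/w12.png

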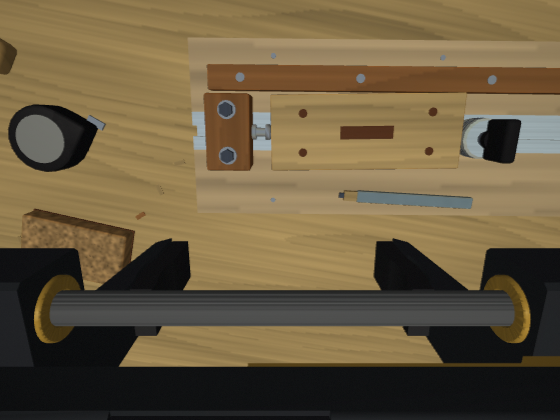

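View pics/w11c.png

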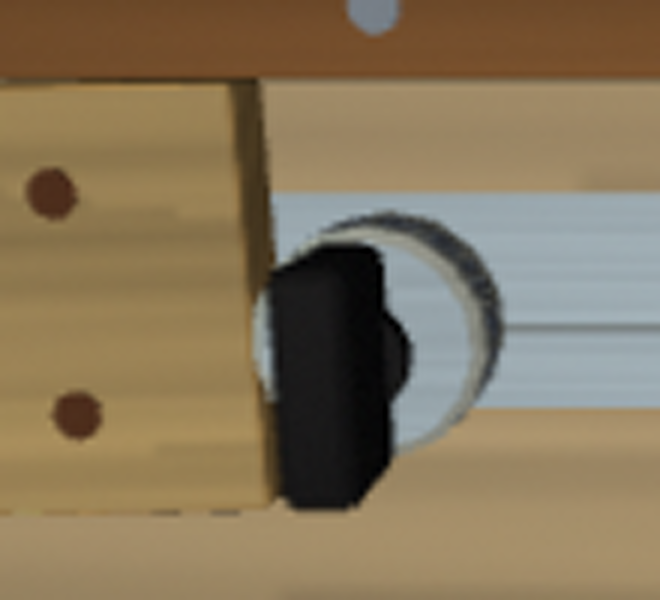

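```bash
python3 -c "
from h import *
import pickle
c=pickle.load(open('w12.pkl','rb'))
save('w12c',cv2.resize(c['img'][85:180,225:325],None,fx=6,fy=6,interpolation=cv2.INTER_CUBIC))
save('w12d',cv2.resize(c['img'][85:180,425:525],None,fx=6,fy=6,interpolation=cv2.INTER_CUBIC))
"
```

```text
(no output)
```

View pics/w12c.png

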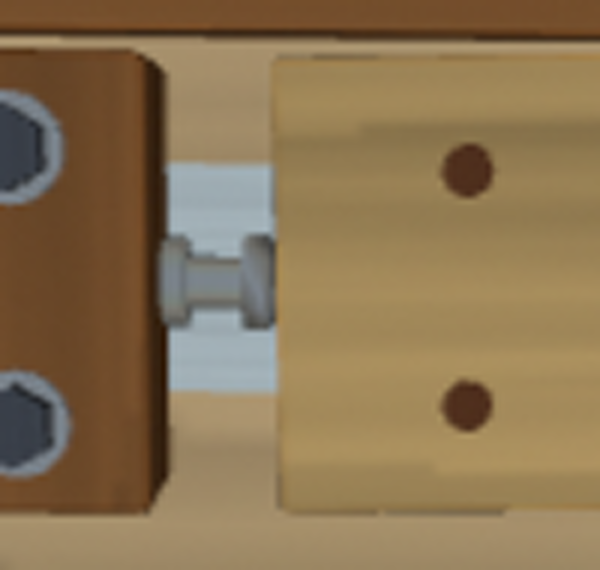

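View pics/w12d.png

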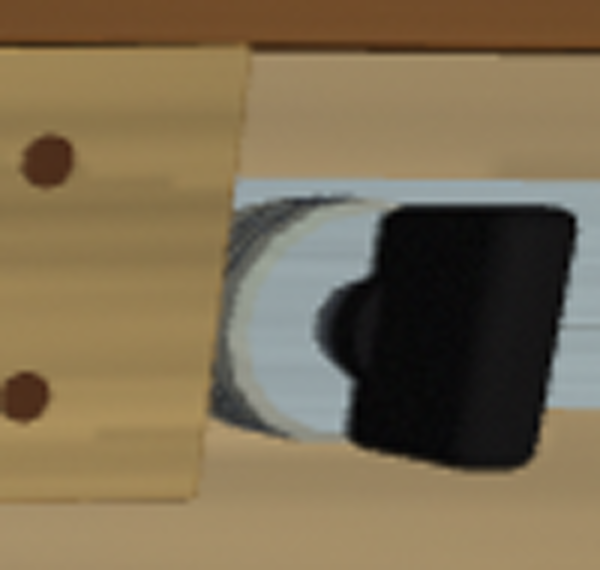

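```bash
python3 -c "
from workcell import manip
manip.job_done(); print(manip.get_state()['clock'])"
```

```text
the job is handed in; nothing more can be done
the job is handed in; nothing more can be done
```

The dog is locked crosswise in the slot, close up against the rail, and the rail is home against the end stop's screw. I handed the job in at about 17 s on the robot's clock.

**What I did:** I took the wing-handled dog from the middle hole of the rack and dropped its T-head into the slot. I slid it until the rail stopped, with the push force climbing from about 4 N to 9.4 N. I then pressed the wing down about 6 mm, turned it 90° clockwise and let go.

**Last checks:**
- **Lock:** the wing's top is at z ≈ 94.5 mm, which matches the bolt being held about 3.5 mm down. The wing lies crosswise, at yaw about 10°, against 9.8° for square across the slot.
- **Contact:** in the close views the rail touches the screw and the sleeve touches the rail. A gap well under 1 mm could not be ruled out.
- **Bystanders:** I touched nothing else, and everything in the last views looked undisturbed.

**What was less than ideal:**
- The push along the slot reached about 14 N during the turn, above the 5 to 10 N asked. It was still about 11.5 N when I let go.
- The rail sits about 1° off parallel to the fence, much as it did at the start.

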